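Plug the soil probe into the hub's shuttered socket

ROBOT

A 6-joint arm with a two-finger parallel gripper is mounted at the origin on the work surface; the furniture and walls round the work are solid. World frame = base frame: x ahead of the robot, y to its left, z up, the work surface at z = 0. Lengths are in m, angles in rad, forces in N, time in s.
With the tool pointing down it reaches from about 0.375 to 0.9 m from the base axis. Payload 3.1 kg.
Tool frame: the origin (TCP) lies midway between the tips of the shut fingers; the grasp point (between the pads) lies 19 mm behind it (manip.grasp_offset is the distance from the TCP to the grasp point, in m); z points along the fingers, y is the line along which they close (so a half turn about z gives the same grasp; the last joint's range is limited). The gripper opens to 85 mm and grips with 20 to 120 N. Pads are 22 mm wide; open, the fingers measure 114 mm over their backs; the gripper's body (76 mm by 85 mm) begins 54 mm behind the grasp point. The pads swing forward as they close: fully open they stand 13 mm farther back than shut.
Start: joints at [0.935, 0.527, 1.433, -0, 1.181, -0.178], TCP at [0.276, 0.561, 0.231] pointing down, gripper open.
Joint ranges: [-3.08, 3.08], [-0.75, 2.2], [0.22, 2.44], [-1.43, 4.57], [0, 2.65], [-2.85, 2.85]. Speed limits (rad/s): [2.79, 2.79, 3.14, 3.14, 3.14, 3.14].

INTERFACE

Orientations are given as a unit quaternion [x, y, z, w].
In Python, from station import sensors, cams, order, manip gives the robot as it stands.
- The arm moves only by the tool move_arm, never from a script. Its argument "targets" is a list of rows, each an object of numbers: "dx", "dy", "dz": the shift along the world's x, y, z normalised to -1 to 1, where 1 is 25 mm; "rx", "ry", "rz": the turn, a rotation vector about the world's x, y, z normalised to -1 to 1, where 1 is 30 degrees. A call has exactly 10 rows; each row shifts and turns the commanded pose from where the row before left it; what a row does not reach is not made up. A row lasts 1/8 s, in which the tool goes at most 62.5 mm and 10.7 degrees, less where a joint would pass 70% of its speed; a pose out of reach is approached as far as the arm can. A call with a number of a shift or a turn outside -1 to 1 is refused whole. A call with a gripper value outside its range is refused whole. "claw" is the opening in per cent of the stroke, from 0 (shut) to 100 (fully open), set as the call begins (left out, the last holds). The fingers move at their own pace and stop on an object; "newtons" is the grip in N (left out, the last holds). Time passes only in rows, so rows that do not move let the fingers close, or fill a call up. It gives the time, the measured TCP pose, the force, the opening and the grip force at its end, in the units of the state.
- sensors.sense(): the state, without advancing time (a new reading comes with each control period).
- cams.snapshot(name): name is "side" or "top" or "wrist"; returns the picture (400x640x3 uint8, red, green, blue); there is no depth.
- cams.camera_model(name): a dict with "fx", "fy", "cx", "cy" (pixels), "extrinsics" (4x4, takes a point from world to camera coordinates). Camera axes: x right, y down, z forward; pixel columns grow to the right and rows downward; lengths in m; the calibration is good to about 2 mm. A picture is of the moment at which its call begins: read the wrist's pose just before it. camera_model takes no time and is no camera call; for the wrist camera it gives the pose at the moment of the call.
- order.sign_off(): hands the job in; it is judged then, once.
The state is a dict: "t": time; "q": joint angles; "qd": joint speeds; "tau": joint torques, N m; "tcp_pos": TCP position; "tool_rot": TCP orientation; "force": force on the tool from outside, world axes, zero at the start; "ft_torque": the same for the moment, N m; "finger_gap": opening from 0.0 (shut) to 1.0 (fully open); "gripper_force": force on a finger pad.
Only numpy, scipy, OpenCV 4.12 (cv2) and the standard library are available. Lean on these libraries where they do the work, as an engineer would, in place of code of your own. Each camera call takes 0.05 s, during which the arm holds its last target. There are 200 camera calls.

TASK

Take the green-handled soil probe out of its wooden stand and plug it, tip down and fully home, into the white sensor hub, then let go of it. The socket is hidden behind a flush black shutter somewhere along the black strip at the bottom of the hub's groove: slide the tip along the strip with light pressure and feel for where it drops in. Be gentle with the hub (never push the probe on it with more than 30 N) and leave the two seed jars and the black pot where they are.

Things in the scene. Friction and masses are not known exactly. Their poses are not given: they have to be found in the camera images.
- probe_grip (a point): centre of the soil probe's square green handle, 24 x 24 mm and 48 mm long along z (faces square to x and y); z points up, away from the tip. Whole probe 87 mm long, about 100 g. It starts upright in the stand, its collar on the stand's top, this point then 68 mm above the stand's underside.
- probe_tip (a point): tip of the probe's steel shaft, 62 mm below probe_grip along its axis. The shaft is 10 mm across and 34 mm long, its last 5 mm tapering to a 4.4 mm flat. At its upper end, under the handle, sits a black round collar 30 mm across and 4 mm thick.
- stand: fixed light wooden block, 60 x 60 x 40 mm high, with one 12 mm upright hole, 36 mm deep, in the middle of its top; origin at the centre of its underside
- hub: fixed white sensor hub, 70 mm (x) by 220 mm (y) by 45 mm high; origin at the centre of its underside, z up. A groove 14 mm wide, 90 mm long and 4 mm deep runs along y in the middle of its top. The probe is fully home when its collar lies on the hub's top, the tip then 11 mm above the underside; its own weight keeps it in.
- hub_groove (a point): centre of the groove, on the black strip that is its bottom, 41 mm above the hub's underside; axes as the hub's, y along the groove. The strip is sprung: it holds until about 1 N, then sinks 1 mm per 0.5 N, up to 8 mm, then is rigid. This point does not sink with it and does not mark the socket.
- hub_top (a point): level of the hub's top face, 4 mm above hub_groove. The socket is a 13 mm hole in the strip on the groove's centre line, up to 32 mm to either side of the hub's centre along y (new each time, not measured), shut by a flush black 12 mm shutter that gives way under 0.3 N. With the tip over it the strip springs back up and the push is gone.
- green_jar: bystander: loose seed jar with green lid, 52 mm across, 69 mm high; origin at the centre of its underside
- red_jar: bystander: loose seed jar with red lid, 52 mm across, 69 mm high; origin at the centre of its underside
- black_pot: bystander: loose small black plant pot, 68 mm across, 58 mm high; origin at the centre of its underside

How it is judged:
On the way, in this order (a step that is already met when the one before it is completed fails the run):
1. the probe is lifted clear of its stand in the gripper (height (world z) of probe_tip above 0.046 m and contact force between the fingers and probe above 1 N), for 0.2 s.
2. the gripped probe's tip is in the hub's groove (x of probe_tip in the frame of hub between -0.006 and 0.006 m and y of probe_tip in the frame of hub between -0.044 and 0.044 m and z of probe_tip in the frame of hub below 0.0445 m and contact force between the fingers and probe above 1 N), for 0.2 s.
At the end, for the whole second after the job is handed in: the probe stands upright (within 0.1 rad) in the hub's socket, its tip in the groove's outline and no more than 14 mm above the hub's underside (collar within 3 mm of the hub's top), released and at rest (x of probe_tip in the frame of hub between -0.006 and 0.006 m and y of probe_tip in the frame of hub between -0.044 and 0.044 m and z of probe_tip in the frame of hub below 0.014 m and angle between probe's own z axis and vertical below 0.1 rad and linear speed of probe below 0.02 m/s and contact force between the fingers and probe below 0.1 N); the robot touches nothing.
It fails at once if the probe pushes on the hub with more than 30 N (contact force between probe and hub above 30 N).
It fails at once if the green jar is moved more than 30 mm (distance of green_jar from where it was at the start of the episode above 0.03 m).
It fails at once if the red jar is moved more than 30 mm (distance of red_jar from where it was at the start of the episode above 0.03 m).
It fails at once if the black pot is moved more than 30 mm (distance of black_pot from where it was at the start of the episode above 0.03 m).
It also fails if it takes over 61 s, if anything falls off the work surface, if the arm or the gripper's body presses on something with over 40 N, if the wrist force passes 120 N, or if a joint passes its speed limit or range.

## Working session

There is one attempt and no reset: what is moved stays moved. The work goes in short steps, Python scripts to look and compute and a tool call to move; the robot and the scene stay as the last step left them, time stands still between calls to the robot, and variables do not carry over. Pictures are saved under pics/ and viewed, at most 10 in all, crops included, and the job is handed in when it is done.

Besides the shell and the picture viewer there is one more tool, called after ">>>" as a command line: name --argument value ..., lists and objects as JSON in quotes. move_arm: Moves the arm, as the interface text tells. Scaled input: -1 to 1 covers 25 mm each way for a shift and 30 degrees each way for a turn. Its arguments: {"type":"object","properties":{"targets":{"type":"array"},"claw":{"type":"number"},"newtons":{"type":"number"}},"required":["targets"]}

```bash
mkdir -p pics; cat > h.py <<'E'
import numpy as np, cv2
from station import sensors, cams, order, manip
def cm(n):
    m=cams.camera_model(n); return m, np.array(m["extrinsics"])
def ray(n,u,v,z,m=None):
    m,E=m or cm(n); R,t=E[:3,:3],E[:3,3]; o=-R.T@t
    d=R.T@np.array([(u-m["cx"])/m["fx"],(v-m["cy"])/m["fy"],1]); return o+d*(z-o[2])/d[2]
def proj(n,p):
    m,E=cm(n); c=E[:3,:3]@p+E[:3,3]; return m["fx"]*c[0]/c[2]+m["cx"],m["fy"]*c[1]/c[2]+m["cy"]
def snap(n,f):
    i=np.array(cams.snapshot(n)); cv2.imwrite("pics/"+f,i[:,:,::-1]); return i
E
python3 - <<'E'
from h import *
a=snap("top","t0.png");snap("side","s0.png")
for n in("top","side"):
    m,E=cm(n);print(n,m["fx"],(-E[:3,:3].T@E[:3,3]).round(3),E[:3,:3].round(2).tolist())
print(sensors.sense(),manip.grasp_offset)
E
```

```text
top 363.75370778878437 [0.271 0.018 1.015] [[-0.01, -1.0, -0.03], [-0.99, 0.01, -0.13], [0.13, 0.03, -0.99]]
side 435.64752131476394 [ 0.422 -0.764  0.735] [[1.0, 0.06, 0.02], [0.05, -0.62, -0.78], [-0.03, 0.78, -0.62]]
{'t': 0.1, 'q': array([ 9.35514240e-01,  5.28422857e-01,  1.43378403e+00, -1.09662831e-06,
        1.18142716e+00, -1.78508448e-01]), 'qd': array([ 0.00043203, -0.00214617, -0.00296497,  0.0010763 , -0.00015393,
       -0.00068548]), 'tau': array([-3.89102106e-04, -4.43311357e+01, -1.78583783e+01, -2.30768528e-04,
        3.90796762e-03, -2.69020859e-07]), 'tcp_pos': array([0.27524101, 0.56039739, 0.23039785]), 'tool_rot': array([ 2.26406207e-01,  9.74032437e-01, -9.37560303e-04, -4.03484726e-04]), 'force': array([-0.20614422, -0.16332199,  0.4975225 ]), 'ft_torque': array([0.00802663, 0.00839665, 0.03640533]), 'gripper_force': 0.0, 'finger_gap': 1.0022319448071468} 0.0187
```

View pics/t0.png

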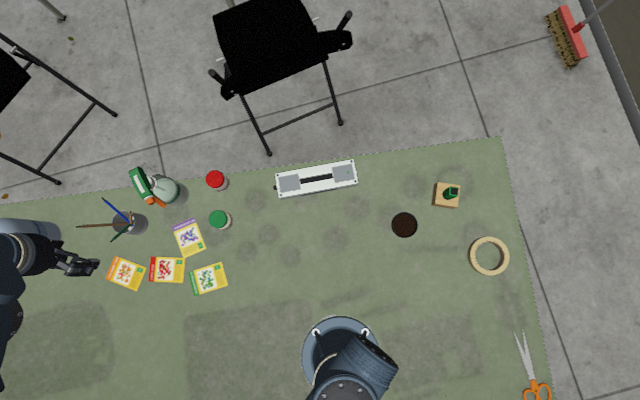

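View pics/s0.png

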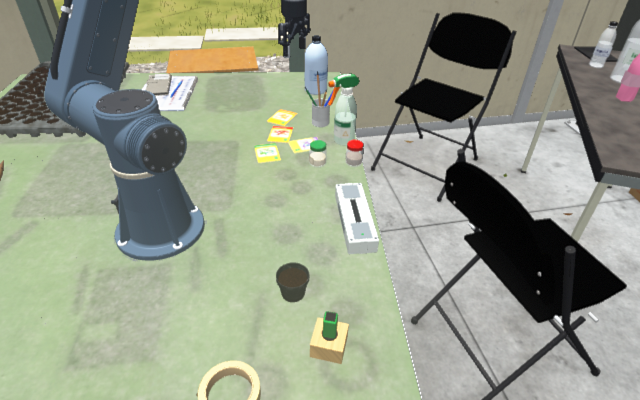

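The top view shows the stand at about (447,195), the hub at (317,178) with its groove visible, the pot at (404,225) and the jars at (216,180) and (220,219). In the side view the stand is at about (330,335), the hub at (355,215) and the pot at (293,282).

```bash
python3 - <<'E'
from h import *
from scipy.optimize import least_squares
def big(mask,x0,y0,x1,y1):
    m=np.zeros(mask.shape,np.uint8); m[y0:y1,x0:x1]=mask[y0:y1,x0:x1]*255
    c=max(cv2.findContours(m,0,2)[0],key=cv2.contourArea)
    return c
def rep(n,name,c,z):
    r=cv2.minAreaRect(c); b=cv2.boxPoints(r)
    P=np.array([ray(n,u,v,z)[:2] for u,v in b]); e=P[1]-P[0],P[2]-P[1]
    print(n,name,'px',np.round(r[0],1),'ctr',P.mean(0).round(4),'sizes',[round(float(np.hypot(*x)),4) for x in e],'ang',[round(float(np.degrees(np.arctan2(x[1],x[0]))),1) for x in e])
a=cv2.imread("pics/t0.png");s=cv2.imread("pics/s0.png")
for n,im,boxes in(("top",a,dict(st=(425,170,470,215),hub=(265,150,370,205),gr=(297,168,337,188))),("side",s,dict(st=(300,300,360,370),hub=(325,175,385,260),gr=(345,197,366,226)))):
    h=cv2.cvtColor(im,cv2.COLOR_BGR2HSV);H,S,V=[h[:,:,i].astype(int) for i in range(3)]
    x=boxes['st']
    rep(n,'wood',big((H>8)&(H<28)&(S>60)&(V>150),*x),.04)
    rep(n,'handle',big((H>50)&(H<80)&(S>130),*x),.092)
    rep(n,'hub',big((S<30)&(V>150),*boxes['hub']),.045)
    rep(n,'groove',big((V<60),*boxes['gr']),.043)
def crop(im,x0,y0,x1,y1,k): return cv2.resize(im[y0:y1,x0:x1],None,fx=k,fy=k,interpolation=cv2.INTER_CUBIC)
A=crop(a,415,165,475,225,5);B=crop(a,265,150,365,210,5);C=crop(s,295,300,355,370,4)
o=np.zeros((590,800,3),np.uint8);o[:300,:300]=A;o[:300,300:800]=B;o[305:585,:240]=C;D=crop(s,325,175,385,260,3);o[305:305+255,260:440]=D
cv2.imwrite("pics/c0.png",o)
E
```

```text
top wood px [447.4 194. ] ctr [ 0.4238 -0.2939] sizes [0.0611, 0.0613] ang [-9.9, -98.3]
top handle px [449.1 194.4] ctr [ 0.4145 -0.2816] sizes [0.0289, 0.028] ang [-50.1, -141.9]
top hub px [316.  178.1] ctr [0.4725 0.0589] sizes [0.2232, 0.0703] ang [-80.2, -171.0]
top groove px [315.9 178.2] ctr [0.4724 0.0589] sizes [0.0849, 0.0111] ang [-80.2, -170.4]
side wood px [327.8 340. ] ctr [ 0.4223 -0.3054] sizes [0.0856, 0.0655] ang [84.6, -9.0]
side handle px [330.  318.2] ctr [ 0.4242 -0.2976] sizes [0.0199, 0.022] ang [88.6, -2.2]
side hub px [356.4 217.7] ctr [0.4749 0.0409] sizes [0.095, 0.2743] ang [24.6, -83.8]Traceback (most recent call last):
  File "<stdin>", line 18, in <module>
  File "<stdin>", line 5, in big
ValueError: max() iterable argument is empty
```

>>> move_arm --targets '[{"dy":-1,"rz":0.06},{"dy":-1,"rz":0.06},{"dy":-1,"rz":0.06},{"dy":-1,"rz":0.06},{"dy":-1,"rz":0.06},{"dx":0.3,"dy":-1,"rz":0.06},{"dx":0.3,"dy":-1,"rz":0.06},{"dx":0.3,"dy":-1,"rz":0.06},{"dx":0.3,"dy":-1,"rz":0.06},{"dx":0.3,"dy":-1,"rz":0.03}]'

```text
schema error: expected keys dx, dy, dz, rx, ry, rz
```

>>> move_arm --targets '[{"dx":0.4,"dy":-1},{"dx":0.4,"dy":-1},{"dx":0.4,"dy":-1},{"dx":0.4,"dy":-1},{"dx":0.4,"dy":-1},{"dx":0.4,"dy":-1},{"dx":0.4,"dy":-1},{"dx":0.4,"dy":-1},{"dx":0.4,"dy":-1},{"dx":0.4,"dy":-1}]'

```text
schema error: expected keys dx, dy, dz, rx, ry, rz
```

>>> move_arm --targets '[{"dy":-1},{"dy":-1},{"dy":-1},{"dy":-1},{"dy":-1},{"dy":-1},{"dy":-1},{"dy":-1},{"dy":-1},{"dy":-1}]'

```text
schema error: expected keys dx, dy, dz, rx, ry, rz
```

>>> move_arm --targets '[{"dx":0.4,"dy":-1},{"dy":-1},{"dy":-1},{"dy":-1},{},{},{},{},{},{}]'

```text
schema error: expected keys dx, dy, dz, rx, ry, rz
```

```bash
python3 - <<'E'
from h import *
s=sensors.sense();print(s["t"],s["tcp_pos"],s["tool_rot"],s["force"])
m,E=cm("wrist");print(m["fx"],(-E[:3,:3].T@E[:3,3]).round(4),E[:3,:3].round(3).tolist())
snap("wrist","w1.png");print(proj("wrist",np.array([.4238,-.2939,.092])))
E
```

```text
0.1 [0.27524101 0.56039739 0.23039785] [ 2.26406207e-01  9.74032437e-01 -9.37560303e-04 -4.03484726e-04] [-0.20614422 -0.16332199  0.4975225 ]
343.0018864316171 [0.2003 0.5971 0.3744] [[0.441, 0.898, -0.003], [0.85, -0.416, 0.323], [0.289, -0.145, -0.946]]
(np.float64(-203.2421194643095), np.float64(545.0032080358524))
```

View pics/w1.png

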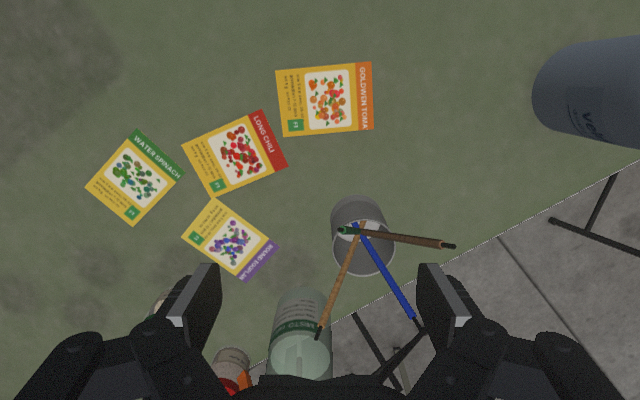

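The wrist view is still at the start pose, because the moves were refused: each row needs all six keys. It shows the pencil cup at (363,235) and the spray bottle at (300,340) near the gripper, so I'll rise before going across.

>>> move_arm --targets '[{"dx":0,"dy":0,"dz":1,"rx":0,"ry":0,"rz":0},{"dx":0,"dy":0,"dz":1,"rx":0,"ry":0,"rz":0},{"dx":0,"dy":-0.4,"dz":1,"rx":0,"ry":0,"rz":0},{"dx":0,"dy":-1,"dz":0.5,"rx":0,"ry":0,"rz":0},{"dx":0,"dy":-1,"dz":0,"rx":0,"ry":0,"rz":0.1},{"dx":0,"dy":-1,"dz":0,"rx":0,"ry":0,"rz":0.1},{"dx":0,"dy":-1,"dz":0,"rx":0,"ry":0,"rz":0.1},{"dx":0.3,"dy":-1,"dz":0,"rx":0,"ry":0,"rz":0.1},{"dx":0.3,"dy":-1,"dz":0,"rx":0,"ry":0,"rz":0.1},{"dx":0.3,"dy":-1,"dz":0,"rx":0,"ry":0,"rz":0.07}]'

```text
t: 1.4
tcp_pos: [0.298, 0.375, 0.3186]
tool_rot: [0.078, 0.997, -0.0, -0.0]
force: [-0.8, 0.4, -0.1]
finger_gap: 1.002
gripper_force: 0.0
```

>>> move_arm --targets '[{"dx":0.4,"dy":-1,"dz":0,"rx":0,"ry":0,"rz":0},{"dx":0.4,"dy":-1,"dz":0,"rx":0,"ry":0,"rz":0},{"dx":0.4,"dy":-1,"dz":0,"rx":0,"ry":0,"rz":0},{"dx":0.4,"dy":-1,"dz":0,"rx":0,"ry":0,"rz":0},{"dx":0.4,"dy":-1,"dz":0,"rx":0,"ry":0,"rz":0},{"dx":0.4,"dy":-1,"dz":0,"rx":0,"ry":0,"rz":0},{"dx":0.4,"dy":-1,"dz":0,"rx":0,"ry":0,"rz":0},{"dx":0.4,"dy":-1,"dz":0,"rx":0,"ry":0,"rz":0},{"dx":0.4,"dy":-1,"dz":0,"rx":0,"ry":0,"rz":0},{"dx":0.4,"dy":-1,"dz":0,"rx":0,"ry":0,"rz":0}]'

```text
t: 2.65
tcp_pos: [0.3981, 0.1251, 0.3187]
tool_rot: [0.079, 0.997, -0.0, -0.0]
force: [-0.2, -0.1, -1.0]
finger_gap: 0.996
gripper_force: 0.0
```

>>> move_arm --targets '[{"dx":0,"dy":-1,"dz":0,"rx":0,"ry":0,"rz":0},{"dx":0,"dy":-1,"dz":0,"rx":0,"ry":0,"rz":0},{"dx":0,"dy":-1,"dz":0,"rx":0,"ry":0,"rz":0},{"dx":0,"dy":-1,"dz":0,"rx":0,"ry":0,"rz":0},{"dx":0,"dy":-1,"dz":0,"rx":0,"ry":0,"rz":0},{"dx":0,"dy":-1,"dz":0,"rx":0,"ry":0,"rz":0},{"dx":0,"dy":-1,"dz":0,"rx":0,"ry":0,"rz":0},{"dx":0,"dy":-1,"dz":0,"rx":0,"ry":0,"rz":0},{"dx":0,"dy":-1,"dz":0,"rx":0,"ry":0,"rz":0},{"dx":0,"dy":-1,"dz":0,"rx":0,"ry":0,"rz":0}]'

```text
t: 3.9
tcp_pos: [0.3978, -0.1248, 0.3187]
tool_rot: [0.079, 0.997, 0.0, -0.0]
force: [0.3, 0.1, -0.4]
finger_gap: 1.0
gripper_force: 0.0
```

>>> move_arm --targets '[{"dx":0.4,"dy":-1,"dz":-0.5,"rx":0,"ry":0,"rz":0},{"dx":0.5,"dy":-1,"dz":-0.5,"rx":0,"ry":0,"rz":0},{"dx":0,"dy":-1,"dz":-0.5,"rx":0,"ry":0,"rz":0},{"dx":0,"dy":-1,"dz":-0.5,"rx":0,"ry":0,"rz":0},{"dx":0,"dy":-1,"dz":-0.5,"rx":0,"ry":0,"rz":0},{"dx":0,"dy":-1,"dz":-0.5,"rx":0,"ry":0,"rz":0},{"dx":0,"dy":-0.6,"dz":0,"rx":0,"ry":0,"rz":0},{"dx":0,"dy":0,"dz":0,"rx":0,"ry":0,"rz":0},{"dx":0,"dy":0,"dz":0,"rx":0,"ry":0,"rz":0},{"dx":0,"dy":0,"dz":0,"rx":0,"ry":0,"rz":0}]'

```text
t: 5.15
tcp_pos: [0.4207, -0.2883, 0.2442]
tool_rot: [0.079, 0.997, -0.0, 0.0]
force: [-0.7, 0.6, -0.3]
finger_gap: 1.001
gripper_force: 0.0
```

```bash
python3 - <<'E'
from h import *
s=sensors.sense();print(s["t"],s["tcp_pos"],s["tool_rot"],s["force"])
a=snap("wrist","w2.png");print(proj("wrist",np.array([.4238,-.2939,.092])))
h=cv2.cvtColor(a,cv2.COLOR_RGB2HSV);H,S,V=[h[:,:,i].astype(int) for i in range(3)]
for n,mk,z in(("wood",(H>8)&(H<28)&(S>60)&(V>110),.04),("green",(H>50)&(H<85)&(S>130)&(V>30),.092)):
    for c in cv2.findContours(mk.astype(np.uint8),0,2)[0]:
        if cv2.contourArea(c)>300:
            b=cv2.boxPoints(cv2.minAreaRect(c));P=np.array([ray("wrist",u,v,z)[:2] for u,v in b])
            print(n,b.round().tolist(),P.mean(0).round(4),np.hypot(*(P[1]-P[0])).round(4),np.hypot(*(P[2]-P[1])).round(4),np.degrees(np.arctan2(*(P[1]-P[0])[::-1])).round(1))
E
```

```text
5.15 [ 0.42068754 -0.28828401  0.24424372] [ 7.86232647e-02  9.96904386e-01 -4.38481495e-05  1.60391941e-04] [-0.71984587  0.6098416  -0.28070778]
(np.float64(313.45880529810705), np.float64(180.8368015081956))
wood [[284.0, 195.0], [285.0, 138.0], [344.0, 139.0], [343.0, 196.0]] [ 0.4247 -0.2942] 0.0614 0.0601 167.9
wood [[121.0, 0.0], [229.0, 0.0], [229.0, 71.0], [121.0, 71.0]] [ 0.2814 -0.4013] 0.097 0.0602 81.0
```

View pics/w2.png

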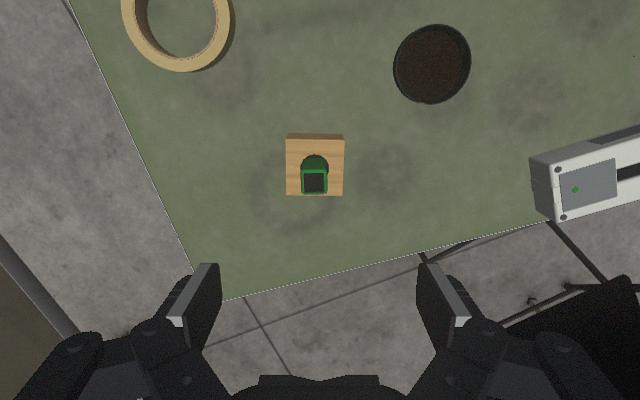

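The wrist view shows the handle's top at (314,181), where I predicted it, square to the gripper. The grasp is clear, so I'll go down.

>>> move_arm --targets '[{"dx":0.13,"dy":-0.23,"dz":-0.5,"rx":0,"ry":0,"rz":0},{"dx":0,"dy":0,"dz":-1,"rx":0,"ry":0,"rz":0},{"dx":0,"dy":0,"dz":-1,"rx":0,"ry":0,"rz":0},{"dx":0,"dy":0,"dz":-1,"rx":0,"ry":0,"rz":0},{"dx":0,"dy":0,"dz":-1,"rx":0,"ry":0,"rz":0},{"dx":0,"dy":0,"dz":-1,"rx":0,"ry":0,"rz":0},{"dx":0,"dy":0,"dz":-1,"rx":0,"ry":0,"rz":0},{"dx":0,"dy":0,"dz":-0.8,"rx":0,"ry":0,"rz":0},{"dx":0,"dy":0,"dz":-0.3,"rx":0,"ry":0,"rz":0},{"dx":0,"dy":0,"dz":0,"rx":0,"ry":0,"rz":0}]'

```text
t: 6.45
tcp_pos: [0.4238, -0.2947, 0.0532]
tool_rot: [0.079, 0.997, 0.0, -0.0]
force: [0.1, -0.5, 0.2]
finger_gap: 1.001
gripper_force: 0.0
```

>>> move_arm --targets '[{"dx":0,"dy":0,"dz":0,"rx":0,"ry":0,"rz":0},{"dx":0,"dy":0,"dz":0,"rx":0,"ry":0,"rz":0},{"dx":0,"dy":0,"dz":0,"rx":0,"ry":0,"rz":0},{"dx":0,"dy":0,"dz":0,"rx":0,"ry":0,"rz":0},{"dx":0,"dy":0,"dz":0,"rx":0,"ry":0,"rz":0},{"dx":0,"dy":0,"dz":0,"rx":0,"ry":0,"rz":0},{"dx":0,"dy":0,"dz":0,"rx":0,"ry":0,"rz":0},{"dx":0,"dy":0,"dz":0,"rx":0,"ry":0,"rz":0},{"dx":0,"dy":0,"dz":0,"rx":0,"ry":0,"rz":0},{"dx":0,"dy":0,"dz":0,"rx":0,"ry":0,"rz":0}]' --claw 0 --newtons 60

```text
t: 7.7
tcp_pos: [0.4241, -0.2947, 0.0544]
tool_rot: [0.079, 0.997, -0.0, 0.0]
force: [-0.3, 1.8, 7.3]
finger_gap: 0.269
gripper_force: 58.6
```

>>> move_arm --targets '[{"dx":0,"dy":0,"dz":0.4,"rx":0,"ry":0,"rz":0},{"dx":0,"dy":0,"dz":0.6,"rx":0,"ry":0,"rz":0},{"dx":0,"dy":0,"dz":0.8,"rx":0,"ry":0,"rz":0},{"dx":0,"dy":0,"dz":0.8,"rx":0,"ry":0,"rz":0},{"dx":0,"dy":0,"dz":0.8,"rx":0,"ry":0,"rz":0},{"dx":0,"dy":0,"dz":0.6,"rx":0,"ry":0,"rz":0},{"dx":0,"dy":0,"dz":0,"rx":0,"ry":0,"rz":0},{"dx":0,"dy":0,"dz":0,"rx":0,"ry":0,"rz":0},{"dx":0.2,"dy":0.5,"dz":0,"rx":0,"ry":0,"rz":0},{"dx":0.2,"dy":0.9,"dz":0,"rx":0,"ry":0,"rz":0}]'

```text
t: 8.95
tcp_pos: [0.434, -0.2592, 0.153]
tool_rot: [0.08, 0.997, 0.0, -0.0]
force: [0.7, 0.4, -0.3]
finger_gap: 0.274
gripper_force: 58.8
```

>>> move_arm --targets '[{"dx":0.2,"dy":1,"dz":0,"rx":0,"ry":0,"rz":0},{"dx":0.2,"dy":1,"dz":0,"rx":0,"ry":0,"rz":0},{"dx":0.2,"dy":1,"dz":0,"rx":0,"ry":0,"rz":0},{"dx":0.2,"dy":1,"dz":0,"rx":0,"ry":0,"rz":0},{"dx":0.2,"dy":1,"dz":0,"rx":0,"ry":0,"rz":0},{"dx":0.2,"dy":1,"dz":0,"rx":0,"ry":0,"rz":0},{"dx":0.2,"dy":1,"dz":0,"rx":0,"ry":0,"rz":0},{"dx":0.2,"dy":1,"dz":0,"rx":0,"ry":0,"rz":0},{"dx":0.2,"dy":1,"dz":0,"rx":0,"ry":0,"rz":0},{"dx":0,"dy":1,"dz":0,"rx":0,"ry":0,"rz":0}]'

```text
t: 10.2
tcp_pos: [0.4786, -0.0081, 0.1531]
tool_rot: [0.079, 0.997, 0.0, -0.001]
force: [0.5, 0.2, -1.1]
finger_gap: 0.273
gripper_force: 58.8
```

>>> move_arm --targets '[{"dx":0,"dy":0.7,"dz":0,"rx":0,"ry":0,"rz":0},{"dx":0,"dy":0.5,"dz":0,"rx":0,"ry":0,"rz":0},{"dx":0,"dy":0,"dz":0,"rx":0,"ry":0,"rz":0},{"dx":0,"dy":0,"dz":0,"rx":0,"ry":0,"rz":0},{"dx":0,"dy":0,"dz":0,"rx":0,"ry":0,"rz":0},{"dx":0,"dy":0,"dz":0,"rx":0,"ry":0,"rz":0},{"dx":0,"dy":0,"dz":0,"rx":0,"ry":0,"rz":0},{"dx":0,"dy":0,"dz":0,"rx":0,"ry":0,"rz":0},{"dx":0,"dy":0,"dz":0,"rx":0,"ry":0,"rz":0},{"dx":0,"dy":0,"dz":0,"rx":0,"ry":0,"rz":0}]'

```text
t: 11.45
tcp_pos: [0.4789, 0.0202, 0.1538]
tool_rot: [0.079, 0.997, -0.0, -0.0]
force: [-0.8, -0.3, -0.8]
finger_gap: 0.276
gripper_force: 58.9
```

```bash
python3 - <<'E'
from h import *
s=sensors.sense();print(s["t"],s["tcp_pos"],s["tool_rot"],s["force"],s["finger_gap"])
a=snap("wrist","w3.png");snap("side","s3.png")
print(proj("wrist",s["tcp_pos"]-[0,0,.048]),proj("side",s["tcp_pos"]-[0,0,.048]),[np.round(proj("wrist",np.array([.4725,.0589,.041])+k*np.array([-.17,.985,0])),1).tolist() for k in(-.045,.045)])
E
```

```text
11.45 [0.47886526 0.02019826 0.15380976] [ 7.90506418e-02  9.96870601e-01 -5.96146219e-06 -1.00564268e-05] [-0.75570088 -0.34479675 -0.841747  ] 0.27573075200095315
(np.float64(319.2031268359026), np.float64(223.30539093650336)) (np.float64(359.4338047158968), np.float64(200.01093742904857)) [[312.3, 192.9], [423.8, 156.7]]
```

View pics/w3.png

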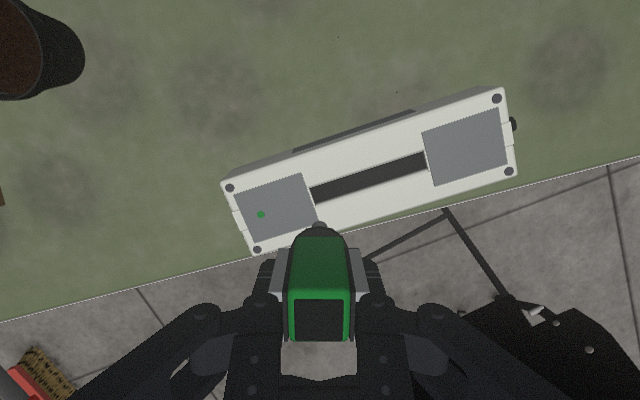

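The wrist view shows the groove running from about (312,194) to (426,160), close to prediction, with the probe's tip at about (319,225). I'll measure the groove here.

```bash
python3 - <<'E'
from h import *
a=cv2.imread("pics/w3.png");h=cv2.cvtColor(a,cv2.COLOR_BGR2HSV);V=h[:,:,2]
M=cm("wrist")
for th in(75,100):
    m=np.zeros(V.shape,np.uint8);m[135:215,300:435]=(V[135:215,300:435]<th)*255
    c=max(cv2.findContours(m,0,2)[0],key=cv2.contourArea);b=cv2.boxPoints(cv2.minAreaRect(c))
    for z in(.045,.041):
        P=np.array([ray("wrist",u,v,z,M)[:2] for u,v in b]);e=[P[1]-P[0],P[2]-P[1]]
        print(th,z,b.round(1).tolist(),P.mean(0).round(4),[np.hypot(*x).round(4) for x in e],[np.degrees(np.arctan2(x[1],x[0])).round(1) for x in e])
# hub top white outline
S=h[:,:,1];m=np.zeros(V.shape,np.uint8);m[80:262,215:522]=((S[80:262,215:522]<25)&(V[80:262,215:522]>200))*255
c=max(cv2.findContours(m,0,2)[0],key=cv2.contourArea);b=cv2.boxPoints(cv2.minAreaRect(c))
P=np.array([ray("wrist",u,v,.045,M)[:2] for u,v in b]);print(b.round(1).tolist(),P.mean(0),[np.hypot(*(P[i+1]-P[i])) for i in(0,1)],[np.degrees(np.arctan2(*(P[i+1]-P[i])[::-1])) for i in (0,1)])
# tip pixel
cv2.imwrite("pics/c3.png",cv2.resize(a[145:245,270:440],None,fx=4,fy=4,interpolation=cv2.INTER_CUBIC))
E
```

```text
75 0.045 [[309.29998779296875, 187.89999389648438], [422.1000061035156, 151.10000610351562], [427.20001220703125, 167.0], [314.5, 203.6999969482422]] [0.4734 0.0584] [np.float64(0.0891), np.float64(0.0132)] [np.float64(99.8), np.float64(13.7)]
75 0.041 [[309.29998779296875, 187.89999389648438], [422.1000061035156, 151.10000610351562], [427.20001220703125, 167.0], [314.5, 203.6999969482422]] [0.4747 0.0588] [np.float64(0.0905), np.float64(0.0134)] [np.float64(99.8), np.float64(13.7)]
100 0.045 [[308.8999938964844, 187.8000030517578], [422.8999938964844, 150.6999969482422], [428.3999938964844, 167.60000610351562], [314.3999938964844, 204.60000610351562]] [0.4737 0.0587] [np.float64(0.09), np.float64(0.014)] [np.float64(99.7), np.float64(13.7)]
100 0.041 [[308.8999938964844, 187.8000030517578], [422.8999938964844, 150.6999969482422], [428.3999938964844, 167.60000610351562], [314.3999938964844, 204.60000610351562]] [0.4749 0.0591] [np.float64(0.0914), np.float64(0.0142)] [np.float64(99.7), np.float64(13.7)]
[[345.70001220703125, 143.3000030517578], [378.20001220703125, 129.39999389648438], [382.0, 138.3000030517578], [349.5, 152.1999969482422]] [0.44482813 0.05900606] [np.float64(0.025582330141571186), np.float64(0.007261250445680544)] [np.float64(104.4779995940563), np.float64(16.977928414603962)]
```

View pics/c3.png

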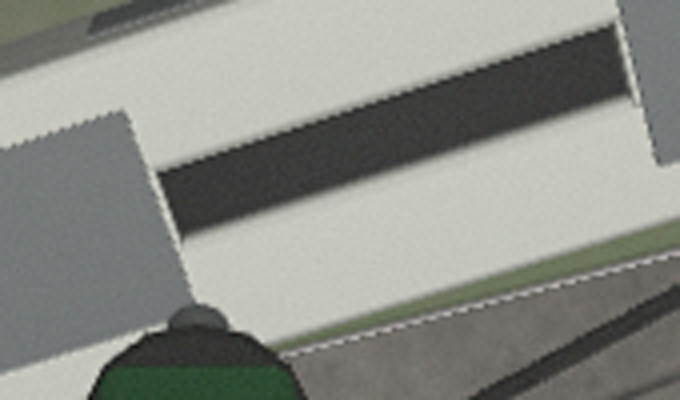

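The crop shows the strip cleanly, with the tip at about (319,222), in agreement with the computed tip position. I'll go down into the south end of the groove.

>>> move_arm --targets '[{"dx":0.06,"dy":0.05,"dz":-0.5,"rx":0,"ry":0,"rz":0},{"dx":0,"dy":0,"dz":-0.6,"rx":0,"ry":0,"rz":0},{"dx":0,"dy":0,"dz":-0.6,"rx":0,"ry":0,"rz":0},{"dx":0,"dy":0,"dz":-0.4,"rx":0,"ry":0,"rz":0},{"dx":0,"dy":0,"dz":-0.2,"rx":0,"ry":0,"rz":0},{"dx":0,"dy":0,"dz":-0.1,"rx":0,"ry":0,"rz":0},{"dx":0,"dy":0,"dz":-0.1,"rx":0,"ry":0,"rz":0},{"dx":0,"dy":0,"dz":-0.05,"rx":0,"ry":0,"rz":0},{"dx":0,"dy":0,"dz":0,"rx":0,"ry":0,"rz":0},{"dx":0,"dy":0,"dz":0,"rx":0,"ry":0,"rz":0}]'

```text
t: 12.8
tcp_pos: [0.4805, 0.0214, 0.0902]
tool_rot: [0.079, 0.997, -0.0, 0.0]
force: [0.2, -0.8, -0.4]
finger_gap: 0.273
gripper_force: 58.9
```

>>> move_arm --targets '[{"dx":0,"dy":0,"dz":-0.04,"rx":0,"ry":0,"rz":0},{"dx":0,"dy":0,"dz":-0.04,"rx":0,"ry":0,"rz":0},{"dx":0,"dy":0,"dz":-0.04,"rx":0,"ry":0,"rz":0},{"dx":0,"dy":0,"dz":-0.04,"rx":0,"ry":0,"rz":0},{"dx":0,"dy":0,"dz":-0.04,"rx":0,"ry":0,"rz":0},{"dx":0,"dy":0,"dz":0,"rx":0,"ry":0,"rz":0},{"dx":0,"dy":0,"dz":0,"rx":0,"ry":0,"rz":0},{"dx":0,"dy":0,"dz":0,"rx":0,"ry":0,"rz":0},{"dx":0,"dy":0,"dz":0,"rx":0,"ry":0,"rz":0},{"dx":0,"dy":0,"dz":0,"rx":0,"ry":0,"rz":0}]'

```text
t: 14.05
tcp_pos: [0.4805, 0.0214, 0.0851]
tool_rot: [0.079, 0.997, -0.0, 0.0]
force: [0.4, 0.0, 2.7]
finger_gap: 0.275
gripper_force: 59.1
```

>>> move_arm --targets '[{"dx":-0.004,"dy":0.024,"dz":0,"rx":0,"ry":0,"rz":0},{"dx":-0.004,"dy":0.024,"dz":0,"rx":0,"ry":0,"rz":0},{"dx":-0.004,"dy":0.024,"dz":0,"rx":0,"ry":0,"rz":0},{"dx":-0.004,"dy":0.024,"dz":0,"rx":0,"ry":0,"rz":0},{"dx":-0.004,"dy":0.024,"dz":0,"rx":0,"ry":0,"rz":0},{"dx":-0.004,"dy":0.024,"dz":0,"rx":0,"ry":0,"rz":0},{"dx":-0.004,"dy":0.024,"dz":0,"rx":0,"ry":0,"rz":0},{"dx":-0.004,"dy":0.024,"dz":0,"rx":0,"ry":0,"rz":0},{"dx":-0.004,"dy":0.024,"dz":0,"rx":0,"ry":0,"rz":0},{"dx":-0.004,"dy":0.024,"dz":0,"rx":0,"ry":0,"rz":0}]'

```text
t: 15.3
tcp_pos: [0.4788, 0.0281, 0.0849]
tool_rot: [0.079, 0.997, 0.001, -0.001]
force: [0.4, 0.7, 0.3]
finger_gap: 0.272
gripper_force: 59.1
```

>>> move_arm --targets '[{"dx":0,"dy":0,"dz":-0.03,"rx":0,"ry":0,"rz":0},{"dx":0,"dy":0,"dz":-0.03,"rx":0,"ry":0,"rz":0},{"dx":0,"dy":0,"dz":-0.03,"rx":0,"ry":0,"rz":0},{"dx":0,"dy":0,"dz":-0.03,"rx":0,"ry":0,"rz":0},{"dx":0,"dy":0,"dz":0,"rx":0,"ry":0,"rz":0},{"dx":0,"dy":0,"dz":0,"rx":0,"ry":0,"rz":0},{"dx":0,"dy":0,"dz":0,"rx":0,"ry":0,"rz":0},{"dx":0,"dy":0,"dz":0,"rx":0,"ry":0,"rz":0},{"dx":0,"dy":0,"dz":0,"rx":0,"ry":0,"rz":0},{"dx":0,"dy":0,"dz":0,"rx":0,"ry":0,"rz":0}]'

```text
t: 16.55
tcp_pos: [0.4789, 0.0277, 0.082]
tool_rot: [0.079, 0.997, 0.0, -0.0]
force: [-0.8, 5.2, 1.8]
finger_gap: 0.272
gripper_force: 59.2
```

The push vanished and the side force is +y, so the tip is in the socket and rubbing its −y edge. I'll move a little further along.

>>> move_arm --targets '[{"dx":-0.004,"dy":0.02,"dz":0,"rx":0,"ry":0,"rz":0},{"dx":-0.004,"dy":0.02,"dz":0,"rx":0,"ry":0,"rz":0},{"dx":-0.004,"dy":0.02,"dz":0,"rx":0,"ry":0,"rz":0},{"dx":-0.004,"dy":0.02,"dz":0,"rx":0,"ry":0,"rz":0},{"dx":0,"dy":0,"dz":0,"rx":0,"ry":0,"rz":0},{"dx":0,"dy":0,"dz":-0.04,"rx":0,"ry":0,"rz":0},{"dx":0,"dy":0,"dz":-0.04,"rx":0,"ry":0,"rz":0},{"dx":0,"dy":0,"dz":0,"rx":0,"ry":0,"rz":0},{"dx":0,"dy":0,"dz":0,"rx":0,"ry":0,"rz":0},{"dx":0,"dy":0,"dz":0,"rx":0,"ry":0,"rz":0}]'

```text
t: 17.8
tcp_pos: [0.4792, 0.0294, 0.0801]
tool_rot: [0.079, 0.997, 0.0, 0.0]
force: [0.7, 1.2, 2.0]
finger_gap: 0.271
gripper_force: 59.3
```

>>> move_arm --targets '[{"dx":0,"dy":0.02,"dz":0,"rx":0,"ry":0,"rz":0},{"dx":0,"dy":0.02,"dz":0,"rx":0,"ry":0,"rz":0},{"dx":0,"dy":0,"dz":0,"rx":0,"ry":0,"rz":0},{"dx":0,"dy":0,"dz":-0.04,"rx":0,"ry":0,"rz":0},{"dx":0,"dy":0,"dz":-0.04,"rx":0,"ry":0,"rz":0},{"dx":0,"dy":0,"dz":-0.04,"rx":0,"ry":0,"rz":0},{"dx":0,"dy":0,"dz":0,"rx":0,"ry":0,"rz":0},{"dx":0,"dy":0,"dz":0,"rx":0,"ry":0,"rz":0},{"dx":0,"dy":0,"dz":0,"rx":0,"ry":0,"rz":0},{"dx":0,"dy":0,"dz":0,"rx":0,"ry":0,"rz":0}]'

```text
t: 19.05
tcp_pos: [0.479, 0.0304, 0.0771]
tool_rot: [0.079, 0.997, -0.0, 0.0]
force: [-0.3, -0.6, -0.7]
finger_gap: 0.272
gripper_force: 59.0
```

>>> move_arm --targets '[{"dx":0,"dy":0,"dz":-0.08,"rx":0,"ry":0,"rz":0},{"dx":0,"dy":0,"dz":-0.08,"rx":0,"ry":0,"rz":0},{"dx":0,"dy":0,"dz":-0.08,"rx":0,"ry":0,"rz":0},{"dx":0,"dy":0,"dz":-0.08,"rx":0,"ry":0,"rz":0},{"dx":0,"dy":0,"dz":-0.08,"rx":0,"ry":0,"rz":0},{"dx":0,"dy":0,"dz":-0.08,"rx":0,"ry":0,"rz":0},{"dx":0,"dy":0,"dz":-0.08,"rx":0,"ry":0,"rz":0},{"dx":0,"dy":0,"dz":-0.08,"rx":0,"ry":0,"rz":0},{"dx":0,"dy":0,"dz":0,"rx":0,"ry":0,"rz":0},{"dx":0,"dy":0,"dz":0,"rx":0,"ry":0,"rz":0}]'

```text
t: 20.3
tcp_pos: [0.4789, 0.0304, 0.0611]
tool_rot: [0.079, 0.997, -0.0, -0.0]
force: [-0.9, 0.9, -1.1]
finger_gap: 0.274
gripper_force: 59.0
```

>>> move_arm --targets '[{"dx":0,"dy":0,"dz":-0.03,"rx":0,"ry":0,"rz":0},{"dx":0,"dy":0,"dz":-0.03,"rx":0,"ry":0,"rz":0},{"dx":0,"dy":0,"dz":0,"rx":0,"ry":0,"rz":0},{"dx":0,"dy":0,"dz":0,"rx":0,"ry":0,"rz":0},{"dx":0,"dy":0,"dz":0,"rx":0,"ry":0,"rz":0},{"dx":0,"dy":0,"dz":0,"rx":0,"ry":0,"rz":0},{"dx":0,"dy":0,"dz":0,"rx":0,"ry":0,"rz":0},{"dx":0,"dy":0,"dz":0,"rx":0,"ry":0,"rz":0},{"dx":0,"dy":0,"dz":0,"rx":0,"ry":0,"rz":0},{"dx":0,"dy":0,"dz":0,"rx":0,"ry":0,"rz":0}]'

```text
t: 21.55
tcp_pos: [0.479, 0.0304, 0.0596]
tool_rot: [0.079, 0.997, -0.0, 0.0]
force: [-0.2, 0.4, -0.2]
finger_gap: 0.277
gripper_force: 59.0
```

>>> move_arm --targets '[{"dx":0,"dy":0,"dz":0,"rx":0,"ry":0,"rz":0},{"dx":0,"dy":0,"dz":0,"rx":0,"ry":0,"rz":0},{"dx":0,"dy":0,"dz":0,"rx":0,"ry":0,"rz":0},{"dx":0,"dy":0,"dz":0,"rx":0,"ry":0,"rz":0},{"dx":0,"dy":0,"dz":0,"rx":0,"ry":0,"rz":0},{"dx":0,"dy":0,"dz":0,"rx":0,"ry":0,"rz":0},{"dx":0,"dy":0,"dz":0,"rx":0,"ry":0,"rz":0},{"dx":0,"dy":0,"dz":0,"rx":0,"ry":0,"rz":0},{"dx":0,"dy":0,"dz":0,"rx":0,"ry":0,"rz":0},{"dx":0,"dy":0,"dz":0,"rx":0,"ry":0,"rz":0}]' --claw 100

```text
t: 22.8
tcp_pos: [0.479, 0.0304, 0.0596]
tool_rot: [0.079, 0.997, 0.0, -0.0]
force: [0.7, 0.4, 0.3]
finger_gap: 1.002
gripper_force: 0.0
```

>>> move_arm --targets '[{"dx":0,"dy":0,"dz":0.3,"rx":0,"ry":0,"rz":0},{"dx":0,"dy":0,"dz":0.6,"rx":0,"ry":0,"rz":0},{"dx":0,"dy":0,"dz":1,"rx":0,"ry":0,"rz":0},{"dx":0,"dy":0,"dz":1,"rx":0,"ry":0,"rz":0},{"dx":0,"dy":0,"dz":1,"rx":0,"ry":0,"rz":0},{"dx":0,"dy":0,"dz":1,"rx":0,"ry":0,"rz":0},{"dx":0,"dy":0,"dz":0.6,"rx":0,"ry":0,"rz":0},{"dx":0,"dy":0,"dz":0,"rx":0,"ry":0,"rz":0},{"dx":0,"dy":0,"dz":0,"rx":0,"ry":0,"rz":0},{"dx":0,"dy":0,"dz":0,"rx":0,"ry":0,"rz":0}]'

```text
t: 24.05
tcp_pos: [0.4783, 0.0305, 0.1963]
tool_rot: [0.079, 0.997, 0.0, -0.001]
force: [-0.4, -0.4, -0.3]
finger_gap: 0.996
gripper_force: 0.0
```

```bash
python3 - <<'E'
from h import *
a=snap("side","s9.png");b=snap("wrist","w9.png")
f=lambda im,x0,y0,w,h,k:cv2.resize(im[y0:y0+h,x0:x0+w,::-1],None,fx=k,fy=k,interpolation=cv2.INTER_CUBIC)
cv2.imwrite("pics/c9.png",np.hstack([f(a,310,150,100,125,4),f(b,250,100,100,125,4)]))
print(sensors.sense()["t"],proj("side",np.array([.479,.0304,.073])),proj("side",np.array([.479,.0304,.097])))
E
```

```text
24.15 (np.float64(358.409670822567), np.float64(208.08493483792645)) (np.float64(359.15572601807366), np.float64(200.2064962688696))
```

View pics/c9.png

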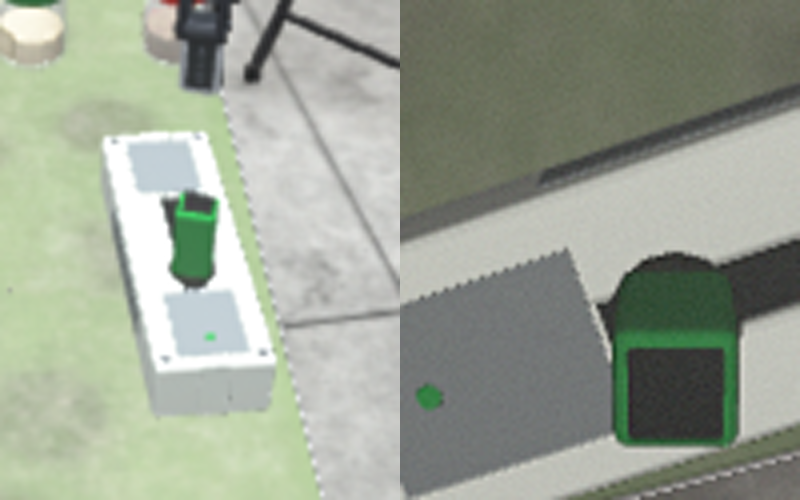

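The side crop shows the handle upright with its top at about (359.5,200.7), against (359.2,200.2) predicted for fully home. The collar is on the hub and the gripper is clear, so I'll hand in.

```bash
python3 -c "
from station import order
print(order.sign_off())"
```

```text
the job is handed in; nothing more can be done
None
```

The soil probe is plugged into the hub's socket, released and standing upright, and the job is handed in. By my measurements it is fully home; sign-off gave no verdict.

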